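Contact a choke's terminal in the hand press

TASK

With the safety catch still closed, slide the wound choke along the guide of the hand press until the brass stud on its terminal strip stands centrally under the tip of the contact probe. Then flip the safety catch up and over until it leans back on its stop, pull the press lever it guarded all the way to its stop so that the probe bears on the stud, and finish while holding the lever there: the lever springs back if let go, so the program ends still holding it. Leave the other things on the bench where they are.

Things in the scene. Friction and masses are not known exactly. Their poses are not given: they have to be found in the camera images.
- press: Grey cast hand press fixed on the bench, foot 200 x 200 mm. Origin on the bench straight below the probe. Its axes are the 'press axes' below: x to the rear, y left along the guide, z up; yaw up to 0.3 rad. Head: y -26 to 26, x -38 to 108, z 115 to 195 mm, column behind it from x 62 mm. The 28 mm wide spindle end stands up through the head to z 215 mm at the origin.
- bed (a point): Point on the guide's floor straight below the probe, 30 mm above the bench. The guide is a channel along press y from y = -92 mm (end stop) to +300 mm, 63 mm wide between two rails 12 mm tall and 11.5 mm thick.
- choke: The work: a wound choke, 0.4 to 0.75 kg, loose in the guide with 1.5 mm of play each side. Steel plate 60 (x) x 190 (y) x 5 mm; origin at the centre of its underside, axes parallel to the press axes. At the start its stud is 45 to 125 mm left (+y) of the probe. A like choke elsewhere on the bench is not part of the job.
- core (a point): Centre of the top face of the choke's laminated iron core, a block 44 (x) x 50 (y) x 50 mm tall on the plate; 85 mm above the bench, 60 mm in +y from the choke's origin. The place to hold the choke: across x, its sides are bare above the rails (tops 42 mm above the bench). Copper winding stands out 9 mm at both y ends, up to 76 mm above the bench.
- stud (a point): Centre of the flat top of the round brass stud, 16 mm across, 6 mm tall, on the choke's brown terminal strip; 19 mm above the choke's underside (49 mm above the bench), 130 mm in -y from the middle of the core.
- probe_tip (a point): Tip of the vertical brass contact probe, 8 mm across, under the press head. Sprung (0.9 N per mm, 12 mm travel). It hangs 67 mm above the bench, 18 mm over the stud's top, and moves only up and down: the lever lowers it 20 mm per rad.
- catch (a joint): Angle of the safety catch in rad: 0 closed (level, in front of the lever's upright lug, blocking it), 1.57 upright, 2.1 leaning back on its stop. It turns easily about an axis along press x and falls by its own small weight (60 g) to the side it leans to.
- catch_hinge (a point): Hinge of the catch on top of the head, 205 mm above the bench, axis along press x. The catch is a steel strip 6 mm thick (x) and 12 mm high; closed it reaches from here 78 mm towards -y, to the right; it swings up and then over towards +y.
- catch_pin (a point): Middle of the catch's finger pin: steel, 10 mm thick, 49 mm long along press x, standing out to -x from the strip's end, with a 14 mm ball at its free end 23 mm in -x from here. This point is 75 mm from the hinge axis and 29 mm in -x of the hinge point. Closed: 205 mm above the bench, right of the head; leaning back: 270 mm, over the head. Pinch it across y from above; it turns between the fingers.
- lever (a joint): Angle of the press lever in rad: 0 at rest (leaning 0.52 rad back from upright, to +x), 1.22 pulled forward to its stop (0.70 past upright, towards -x). A spring always returns it to 0: about 2 N at the grip at rest, 10 N at the stop. The closed catch blocks it within about 0.05 rad of rest.
- lever_pivot (a point): Pivot of the lever, right (-y) of the head, 155 mm above the bench; axis along press y. The grip's axis lies from it, at rest, 65 mm in +x and 113 mm up; at the stop 84 mm in -x and 99 mm up. The grip can be pinched across press x from above; it turns between the fingers. An upright lug on the hub, 12 mm thick, 60 mm tall, turns with the lever.
- handle: The lever: a steel rod, 12 mm thick, rising from the pivot, with a plain aluminium cylindrical side grip at its end, 22 mm thick and 74 mm long along press y, standing out to the right (-y) with a 26 mm collar at the end. Origin in the grip's middle, on its axis: 35 mm in -y from the rod and the pivot point, 130 mm from the pivot axis; 268 mm above the bench at rest.
- probe: The brass contact probe itself, origin at its tip.
- spare_choke: Bystander: a second choke lying on the bench, left of the press.
- toroid: Bystander: copper ring coil, 62 mm across, 24 mm tall, just in front of the press.
- screwdriver: Bystander: screwdriver, 190 mm, lying in front of the guide.
- tape: Bystander: roll of tape, 90 mm across, 19 mm tall, right of the press.
- multimeter: Bystander: hand multimeter, 170 x 85 x 42 mm, right of the press.
- screw_jar: Bystander: small glass jar with a steel cap, 60 mm across, 75 mm tall, left of the press.
- spanner: Bystander: spanner, 160 mm, on the left in front.

How it is judged:
By the outcome, as a careful person would: the job done as asked, in the order asked, and still so for the second after the job is handed in, while the arm keeps its last pose, push and grip.
It also fails if it takes over 72 s, if anything falls off the work surface, if the arm or the gripper's body presses on something with over 40 N, if the wrist force passes 120 N, or if a joint passes its speed limit or range.

ROBOT

A 6-joint arm with a two-finger parallel gripper is mounted at the origin on the work surface. World frame = base frame: x ahead of the robot, y to its left, z up, the work surface at z = 0. Lengths are in m, angles in rad, forces in N, time in s.
With the tool pointing down it reaches from about 0.25 to 0.725 m from the base axis. Payload 4 kg.
Tool frame: the origin (TCP) lies between the finger pads; the fingertips stand 8 mm ahead of it and the grasp point (between the pads) lies 11 mm behind it; z points along the fingers, y is the line along which they close (so a half turn about z gives the same grasp; the last joint's range is limited). The gripper opens to 85 mm and grips with 20 to 120 N. Pads are 22 mm wide; open, the fingers measure 114 mm over their backs; the gripper's body (76 mm by 85 mm) begins 54 mm behind the grasp point. The pads swing forward as they close: fully open they stand 13 mm farther back than shut.
Start: joints at [1.249, 0.241, 0.005, 1.335, 0, 1.571], TCP at [0.158, 0.474, 0.239] pointing down, gripper open.
Joint ranges: [-2.72, 2.72], [-1.05, 1.87], [-1.09, 1.28], [-1.99, 2.15], [-1.42, 1.44], [-3.14, 3.14]. Speed limits (rad/s): [2.79, 2.79, 3.14, 3.14, 3.14, 3.14].

INTERFACE

Orientations are given as a unit quaternion [x, y, z, w].
In Python, from workcell import status, viewer, bot gives the robot as it stands.
- The arm moves only by the tool servo_tool, never from a script. Its argument "commands" is a list of rows, each a list of 5 numbers: the finger opening in mm, from 0 to 85.4, then the shift along the tool's x, y, z in mm, then the turn about the tool's z in rad. A call has 1 to 20 rows; each row shifts and turns the commanded pose from where the row before left it, along the tool's axes as they then stand; what a row does not reach is not made up. A row lasts 1/8 s, in which the tool goes at most 62.5 mm and 10.7 degrees, less where a joint would pass 70% of its speed; a pose out of reach is approached as far as the arm can. A call is refused whole if a number of a shift passes 62.5 or a number of a turn 0.188, either way. A call with a gripper value outside its range is refused whole. The fingers move at their own pace and stop on an object; the grip force is fixed at half the most. Time passes only in rows, so rows that do not move let the fingers close. It gives the time, the measured TCP pose, the force, the opening and the grip force at its end, in the units of the state.
- status.get_obs(): the state, without advancing time (a new reading comes with each control period).
- viewer.camera(name): name is "scene" or "side" or "wrist"; returns (picture, depth): 420x560x3 uint8, red, green, blue; 420x560 float32, m along the optical axis (not along the pixel's ray), 0 where there is no reading.
- viewer.get_calibration(name): a dict with "camera_matrix" (3x3 intrinsics, pixels), "R" (3x3) and "t" (3): a world point X has camera coordinates R X + t; the wrist camera has in their place "T_tool_cam" (4x4, takes a point from camera to tool coordinates, whose origin is the TCP and whose axes are the flange's). Camera axes: x right, y down, z forward; pixel columns grow to the right and rows downward; lengths in m; the calibration is good to about 2 mm. A picture is of the moment at which its call begins: read the wrist's pose just before it. get_calibration takes no time and is no camera call.
- bot.job_done(): hands the job in; it is judged then, once.
Trained networks look in the newest picture that a camera, given by its name, has taken for a name from the list of things; names that differ only in an ending like _2 or _b are one class to them, and where a whole thing is asked for, a point or a joint stands for the part that bears it (a point fixed in the world has none). Each returns a list of dicts, best first, with "p" (0 to 1); they miss things now and then, are a little off and sometimes report something else, mostly with a low value. They report only what shows in the picture. A call takes as long as a camera call.
- viewer.masks_of(camera, label): "mask" (420x560 bool, what is visible of it) and "pixel" ([row, column] in pixels, amid what is visible of it).
- viewer.spot_point(camera, label): "pixel" ([row, column] in pixels: a listed point, or the origin of a listed thing).
The state is a dict: "clock": time; "joint_pos": joint angles; "joint_vel": joint speeds; "tau": joint torques, N m; "eef_pos": TCP position; "tool_rot": TCP orientation; "ft_force": force on the tool from outside, world axes, zero at the start; "ft_torque": the same for the moment, N m; "grip_width": finger opening in m; "grasp_force": force on a finger pad.
Only numpy, scipy, OpenCV 4.12 (cv2) and the standard library are available. Lean on these libraries where they do the work, as an engineer would, in place of code of your own. Each camera call takes 0.05 s, during which the arm holds its last target. There are 200 camera calls.

## Working session

There is one attempt and no reset: what is moved stays moved. The work goes in short steps, Python scripts to look and compute and a tool call to move; the robot and the scene stay as the last step left them, time stands still between calls to the robot, and variables do not carry over. Pictures are saved under pics/ and viewed, at most 10 in all, crops included, and the job is handed in when it is done.

Besides the shell and the picture viewer there is one more tool, called after "Request:" as name(argument=value, ...), one argument or row to a line, values as JSON. servo_tool: Moves the arm, as the interface text tells. Its arguments: {"type":"object","properties":{"commands":{"type":"array"}},"required":["commands"]}

```bash
ls; mkdir -p pics; cat > h.py <<'E'
import numpy as np, cv2
from workcell import status, viewer, bot
from scipy.spatial.transform import Rotation as Ro
def cam(name):
    o=status.get_obs(); im,d=viewer.camera(name); c=viewer.get_calibration(name)
    K=np.array(c["camera_matrix"])
    if name=="wrist":
        T=np.eye(4);T[:3,:3]=Ro.from_quat(o["tool_rot"]).as_matrix();T[:3,3]=o["eef_pos"]
        M=T@np.array(c["T_tool_cam"])
    else:
        W=np.eye(4);W[:3,:3]=c["R"];W[:3,3]=np.ravel(c["t"]);M=np.linalg.inv(W)
    return im,d,K,M
def ray(px,K,M):
    v=M[:3,:3]@np.linalg.solve(K,[px[1],px[0],1.]); return M[:3,3],v
def atz(px,K,M,z):
    o,v=ray(px,K,M); return o+v*(z-o[2])/v[2]
def atd(px,d,K,M):
    r,c=int(round(px[0])),int(round(px[1])); o,v=ray(px,K,M)
    w=d[max(r-1,0):r+2,max(c-1,0):c+2]; w=w[w>0]
    return o+v*np.median(w) if len(w) else None
def save(im,n): cv2.imwrite("pics/"+n,im[:,:,::-1])
E
cat > a.py <<'E'
from h import *
np.set_printoptions(precision=4,suppress=True)
Z=dict(bed=.03,core=.085,stud=.049,probe_tip=.067,catch_hinge=.205,catch_pin=.205,lever_pivot=.155,handle=.268)
for n in("scene","side"):
    im,d,K,M=cam(n); save(im,n+"0.png"); print(n,M[:3,3])
    for l,z in Z.items():
        for r in viewer.spot_point(n,l)[:2]:
            if r["p"]>.2: print(l,round(r["p"],2),np.round(r["pixel"]),atz(r["pixel"],K,M,z),atd(r["pixel"],d,K,M))
o=status.get_obs();print(o["eef_pos"],o["tool_rot"],o["clock"])
E
python3 a.py
```

```text
pics
scene [0.9711 0.9107 1.0311]
bed 0.72 [244. 242.] [ 0.5673 -0.043   0.03  ] [ 0.5664 -0.0451  0.0278]
core 0.94 [265. 272.] [0.5503 0.1274 0.085 ] [0.5497 0.1264 0.0837]
core 0.28 [224. 263.] [ 0.4941 -0.0396  0.085 ] [ 0.4625 -0.1026  0.0222]
stud 0.81 [249. 248.] [0.566  0.0038 0.049 ] [0.5647 0.0009 0.0458]
stud 0.63 [173. 247.] [ 0.3974 -0.3614  0.049 ] [ 0.387  -0.3845  0.0312]
catch_hinge 0.69 [197. 230.] [ 0.5855 -0.0688  0.205 ] [ 0.5867 -0.0659  0.2075]
catch_pin 0.59 [182. 224.] [ 0.571  -0.1476  0.205 ] [ 0.4714 -0.4111 -0.0007]
catch_pin 0.32 [354. 356.] [0.5641 0.5275 0.205 ] [0.4648 0.4341 0.0036]
lever_pivot 0.72 [268. 261.] [0.6107 0.181  0.155 ] [0.5612 0.0808 0.0347]
lever_pivot 0.65 [210. 220.] [ 0.6143 -0.0876  0.155 ] [ 0.6343 -0.0317  0.2041]
handle 0.62 [179. 190.] [ 0.6841 -0.1252  0.268 ] [ 0.6859 -0.1186  0.2728]
side [-0.2351 -0.7033  1.2978]
bed 0.83 [240. 320.] [ 0.5677 -0.0487  0.03  ] [ 0.5687 -0.0479  0.0285]
core 0.77 [204. 270.] [0.5315 0.1347 0.085 ] [0.5314 0.1347 0.085 ]
stud 0.6 [226. 308.] [0.5702 0.006  0.049 ] [0.5755 0.0107 0.0407]
stud 0.5 [225. 166.] [0.2646 0.323  0.049 ] [0.2826 0.3601 0.0038]
catch_hinge 0.45 [200. 330.] [ 0.5871 -0.06    0.205 ] [ 0.5812 -0.0647  0.2128]
catch_pin 0.71 [214. 342.] [ 0.5687 -0.1209  0.205 ] [ 0.6    -0.0983  0.1625]
catch_pin 0.69 [214. 349.] [ 0.5817 -0.1346  0.205 ] [ 0.7344 -0.0283  0.0007]
lever_pivot 0.82 [213. 340.] [ 0.6053 -0.0852  0.155 ] [ 0.5983 -0.0904  0.1646]
handle 0.87 [177. 372.] [ 0.6881 -0.1233  0.268 ] [ 0.6792 -0.1289  0.2779]
handle 0.6 [188. 197.] [0.3177 0.1935 0.268 ] [0.4592 0.4231 0.0043]
[0.1581 0.4743 0.2393] [0.1602 0.9871 0.     0.    ] 0.9
```

View pics/scene0.png

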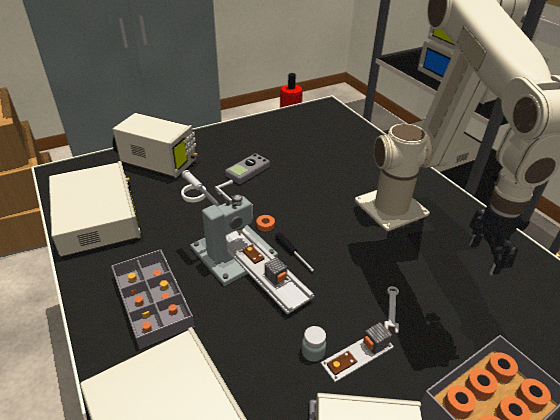

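View pics/side0.png

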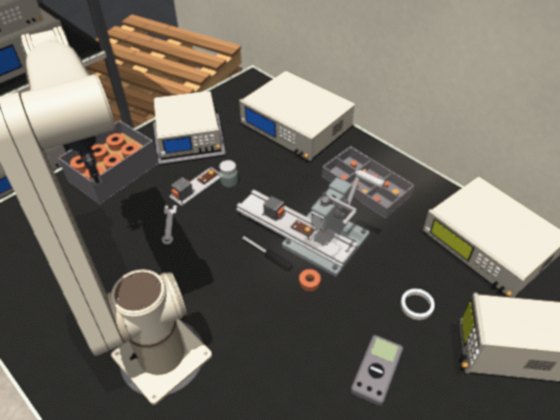

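Request:
servo_tool(
  commands=[
    [85, 0, 0, -12, 0.175],
    [85, 0, 0, -12, 0.175],
    [85, 0, 0, -12, 0.175],
    [85, 0, 0, -12, 0.175],
    [85, 0, 0, -12, 0.175],
    [85, 0, 0, -12, 0.175],
    [85, -34, 25, 0, 0],
    [85, -34, 25, 0, 0],
    [85, -34, 25, 0, 0],
    [85, -34, 25, 0, 0],
    [85, -34, 25, 0, 0],
    [85, -34, 25, 0, 0],
    [85, -34, 25, 0, 0],
    [85, -34, 25, 0, 0],
    [85, -34, 25, 0, 0],
    [85, -34, 25, 0, 0],
    [85, -34, 25, 0, 0],
    [85, -34, 25, 0, 0],
  ],
)

```text
clock: 3.15
eef_pos: [0.5338, 0.1326, 0.3114]
tool_rot: [0.633, 0.774, 0.0, 0.0]
ft_force: [-0.1, 1.0, 0.6]
grip_width: 0.0851
grasp_force: 0.0
```

```bash
cat > w.py <<'E'
from h import *
import sys
np.set_printoptions(precision=4,suppress=True)
Z=dict(bed=.03,core=.085,stud=.049,probe_tip=.067,catch_hinge=.205,catch_pin=.205,lever_pivot=.155,handle=.268)
im,d,K,M=cam("wrist"); save(im,sys.argv[1]); print("cam",M)
for l in sys.argv[2:]:
    for r in viewer.spot_point("wrist",l)[:2]:
        if r["p"]>.2: print(l,round(r["p"],2),np.round(r["pixel"]),atz(r["pixel"],K,M,Z[l]),atd(r["pixel"],d,K,M))
o=status.get_obs();print(o["eef_pos"],o["tool_rot"],o["joint_pos"],o["clock"])
# yaw from the rails/plate: points by height
vv,uu=np.nonzero(d>0); P=np.stack([uu,vv,np.ones_like(uu)])*d[vv,uu]
X=(M[:3,:3]@np.linalg.inv(K)@P).T+M[:3,3]
np.save("X.npy",X)
import cv2
for lo,hi,n in((.039,.0445,"rail"),(.0815,.088,"core"),(.03,.038,"floor/plate"),(.19,.2,"head"),(.255,.285,"grip")):
    s=X[(X[:,2]>lo)&(X[:,2]<hi)&(X[:,0]>.4)&(X[:,0]<.76)&(abs(X[:,1])<.36)]
    if len(s)>100:
        c,wh,a=cv2.minAreaRect(s[:,:2].astype(np.float32)*1000); print(n,len(s),np.round(c,1),np.round(wh,1),round(a,2), s.mean(0))
E
python3 w.py w1.png bed core stud catch_hinge catch_pin handle lever_pivot
```

```text
cam [[ 0.9803  0.1905  0.0518  0.5214]
 [ 0.1974 -0.9468 -0.2542  0.1969]
 [ 0.0006  0.2594 -0.9658  0.4474]
 [ 0.      0.      0.      1.    ]]
bed 0.96 [302. 280.] [ 0.5745 -0.0504  0.03  ] [ 0.5744 -0.0497  0.0313]
core 0.75 [187. 284.] [0.5417 0.1304 0.085 ] [0.5416 0.1307 0.0865]
stud 0.57 [280. 280.] [ 0.5648 -0.0065  0.049 ] [ 0.5647 -0.006   0.0499]
catch_hinge 0.62 [293. 280.] [0.5502 0.0619 0.205 ] [ 0.5709 -0.0349  0.0313]
handle 0.56 [302. 279.] [0.5436 0.09   0.268 ] [ 0.5728 -0.0508  0.0318]
[0.5322 0.1345 0.3116] [ 0.6328  0.7743  0.0001 -0.    ] [0.2475 0.3248 0.305  1.5509 0.0001 1.6178] 3.55
rail 4567 [574.  126.6] [148.6 435.5] 10.11 [0.5516 0.0886 0.0433]
core 1709 [595.9  60.4] [116.  214.6] 14.53 [0.5493 0.1201 0.0863]
floor/plate 9094 [570.7 110.2] [184.6 473. ] 10.45 [0.5488 0.0997 0.033 ]
```

View pics/w1.png

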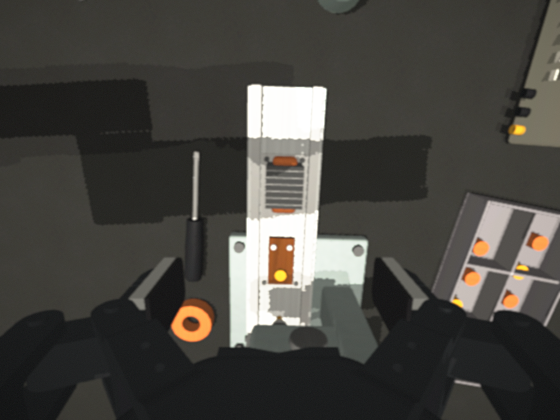

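```bash
cat > f.py <<'E'
from h import *
X=np.load("X.npy")
# scan yaw: rail points make the sharpest profile across the guide
s=X[(X[:,2]>.041)&(X[:,2]<.0455)&(abs(X[:,0]-.55)<.1)&(X[:,1]<.3)&(X[:,1]>-.1)]
best=max((np.sum(np.histogram(s[:,0]*np.cos(a)+s[:,1]*np.sin(a),np.arange(.3,.8,.001))[0]**2.),a) for a in np.arange(0,.3,.005))
a=best[1]; print("yaw",a)
x=s[:,0]*np.cos(a)+s[:,1]*np.sin(a); h,e=np.histogram(x,np.arange(.4,.8,.003)); print([(round(b,3),c) for b,c in zip(e,h) if c>30])
k=X[(X[:,2]>.083)&(X[:,2]<.09)&(abs(X[:,0]-.545)<.05)&(abs(X[:,1]-.13)<.05)]
for n,p in(("x",k[:,0]*np.cos(a)+k[:,1]*np.sin(a)),("y",-k[:,0]*np.sin(a)+k[:,1]*np.cos(a))): print(n,np.percentile(p,[1,5,50,95,99]))
E
python3 f.py
```

```text
yaw 0.165
[(np.float64(0.511), np.int64(38)), (np.float64(0.514), np.int64(560)), (np.float64(0.517), np.int64(544)), (np.float64(0.52), np.int64(544)), (np.float64(0.523), np.int64(420)), (np.float64(0.538), np.int64(60)), (np.float64(0.541), np.int64(90)), (np.float64(0.544), np.int64(83)), (np.float64(0.547), np.int64(90)), (np.float64(0.55), np.int64(77)), (np.float64(0.553), np.int64(76)), (np.float64(0.556), np.int64(68)), (np.float64(0.559), np.int64(67)), (np.float64(0.562), np.int64(77)), (np.float64(0.565), np.int64(80)), (np.float64(0.568), np.int64(86)), (np.float64(0.571), np.int64(90)), (np.float64(0.586), np.int64(178)), (np.float64(0.589), np.int64(538)), (np.float64(0.592), np.int64(539)), (np.float64(0.595), np.int64(534)), (np.float64(0.598), np.int64(313))]
x [0.53492812 0.53674074 0.55649726 0.57646568 0.57828122]
y [0.01443773 0.01684189 0.04006142 0.06198288 0.06394866]
```

```bash
cat > g.py <<'E'
from h import *
a=.165;c,s=np.cos(a),np.sin(a)
def loc(X): return np.c_[X[:,0]*c+X[:,1]*s,-X[:,0]*s+X[:,1]*c,X[:,2]]
L=loc(np.load("X.npy"))
def rep(n,L,ax,lo,hi,m):
    p=L[m][:,ax]; print(n,len(p),np.round(np.percentile(p,[.5,2,50,98,99.5]),4))
g=abs(L[:,0]-.5566)<.042
rep("wrist guide y",L,1,0,0,g&(L[:,2]>.025)&(L[:,2]<.05))
rep("wrist rail y",L,1,0,0,g&(L[:,2]>.039)&(L[:,2]<.05)&(abs(L[:,0]-.5566)>.033))
rep("wrist foot y",L,1,0,0,(L[:,2]>.008)&(L[:,2]<.03)&(abs(L[:,0]-.5566)<.1)&(abs(L[:,0]-.5566)>.05)&(L[:,1]<.1))
for n in("scene","side"):
    im,d,K,M=cam(n); vv,uu=np.nonzero(d>0); P=np.stack([uu,vv,np.ones_like(uu)])*d[vv,uu]
    L=loc((M[:3,:3]@np.linalg.inv(K)@P).T+M[:3,3])
    b=(abs(L[:,0]-.59)<.1)&(abs(L[:,1]+.14)<.1)
    rep(n+" headtop y",L,1,0,0,b&(abs(L[:,2]-.195)<.004)); rep(n+" headtop x",L,0,0,0,b&(abs(L[:,2]-.195)<.004))
    rep(n+" spindle y",L,1,0,0,b&(abs(L[:,2]-.215)<.004)); rep(n+" spindle x",L,0,0,0,b&(abs(L[:,2]-.215)<.004))
    rep(n+" guide y",L,1,0,0,(abs(L[:,0]-.5566)<.045)&(abs(L[:,2]-.04)<.007)&(abs(L[:,1])<.3))
    rep(n+" guide x",L,0,0,0,(abs(L[:,0]-.5566)<.06)&(abs(L[:,2]-.042)<.003)&(L[:,1]>.08)&(L[:,1]<.15))
E
python3 g.py
```

```text
wrist guide y 12930 [-0.1782 -0.1702 -0.0068  0.151   0.1543]
wrist rail y 3260 [-0.1768 -0.1679  0.0145  0.1505  0.154 ]
wrist foot y 3839 [-0.2245 -0.2187 -0.1006 -0.0448 -0.0444]
scene headtop y 299 [-0.1954 -0.1922 -0.1336 -0.1157 -0.1138]
scene headtop x 299 [0.5231 0.5251 0.5883 0.6618 0.6622]
scene spindle y 112 [-0.2267 -0.2251 -0.1513 -0.1252 -0.1239]
scene spindle x 112 [0.5249 0.5381 0.5659 0.62   0.6251]
scene guide y 1297 [-0.1723 -0.1585 -0.0296  0.1511  0.1569]
scene guide x 150 [0.5097 0.511  0.5859 0.5967 0.5969]
side headtop y 298 [-0.2042 -0.2008 -0.1539 -0.1231 -0.1197]
side headtop x 298 [0.5207 0.5227 0.566  0.644  0.657 ]
side spindle y 144 [-0.2373 -0.2348 -0.1598 -0.13   -0.1285]
side spindle x 144 [0.517  0.5203 0.5679 0.6198 0.6231]
side guide y 1429 [-0.2466 -0.2443 -0.0593  0.2594  0.2798]
side guide x 79 [0.5082 0.5088 0.5207 0.5963 0.5964]
```

Request:
servo_tool(
  commands=[
    [85, -6, 9.5, 10, 0.035],
    [85, 0, 0, 30, 0],
    [85, 0, 0, 30, 0],
    [85, 0, 0, 30, 0],
    [85, 0, 0, 30, 0],
    [85, 0, 0, 30, 0],
    [85, 0, 0, 30, 0],
    [85, 0, 0, 25, 0],
    [85, 0, 0, 20, 0],
    [85, 0, 0, 11, 0],
    [85, 0, 0, 5, 0],
    [85, 0, 0, 0, 0],
    [40, 0, 0, 0, 0],
    [40, 0, 0, 0, 0],
    [40, 0, 0, 0, 0],
    [40, 0, 0, 0, 0],
    [40, 0, 0, 0, 0],
    [40, 0, 0, 0, 0],
  ],
)

```text
clock: 5.9
eef_pos: [0.5429, 0.1297, 0.0611]
tool_rot: [0.647, 0.763, -0.0, -0.0]
ft_force: [-4.0, -0.8, 6.2]
grip_width: 0.0431
grasp_force: 63.8
```

Request:
servo_tool(
  commands=[
    [40, -3, 0, 0, 0],
    [40, -5, 0, 0, 0],
    [40, -5, 0, 0, 0],
    [40, -5, 0, 0, 0],
    [40, -5, 0, 0, 0],
    [40, -5, 0, 0, 0],
    [40, -5, 0, 0, 0],
    [40, -5, 0, 0, 0],
    [40, -5, 0, 0, 0],
    [40, -4, 0, 0, 0],
    [40, -3, 0, 0, 0],
    [40, 0, 0, 0, 0],
    [40, 0, 0, 0, 0],
    [40, 0, 0, 0, 0],
  ],
)

```text
clock: 7.65
eef_pos: [0.5509, 0.0825, 0.0611]
tool_rot: [0.646, 0.763, 0.001, -0.001]
ft_force: [-3.4, 6.7, 5.2]
grip_width: 0.0435
grasp_force: 63.9
```

```bash
cat > b.py <<'E'
from h import *
import sys
np.set_printoptions(precision=4,suppress=True)
Z=dict(bed=.03,core=.085,stud=.049,probe_tip=.067)
a=.165;c,s=np.cos(a),np.sin(a)
for n in("scene","side","wrist"):
    im,d,K,M=cam(n); save(im,n+sys.argv[1]+".png")
    if n!="wrist":
        p=K@(np.linalg.inv(M)[:3]@[.5726,-.0503,.06,1]); u,v=int(p[0]/p[2]),int(p[1]/p[2]); print("crop centre",u,v)
        save(cv2.resize(im[v-50:v+50,u-65:u+65],None,fx=6,fy=6,interpolation=cv2.INTER_CUBIC),n+sys.argv[1]+"c.png")
    for l,z in Z.items():
        for r in viewer.spot_point(n,l)[:2]:
            if r["p"]>.2: q=atz(r["pixel"],K,M,z); print(n,l,round(r["p"],2),np.round(r["pixel"]),"x' y'",np.array([q[0]*c+q[1]*s,-q[0]*s+q[1]*c]))
o=status.get_obs();print(o["eef_pos"],o["tool_rot"],o["joint_pos"],o["clock"],o["ft_force"])
E
python3 b.py 2
```

```text
crop centre 238 235
scene bed 0.78 [243. 241.] x' y' [ 0.5522 -0.1416]
scene core 0.92 [259. 266.] x' y' [0.562  0.0043]
scene stud 0.85 [240. 243.] x' y' [ 0.5512 -0.1303]
scene probe_tip 0.73 [256. 263.] x' y' [ 0.5514 -0.0238]
crop centre 321 233
side bed 0.73 [239. 323.] x' y' [ 0.5616 -0.1458]
side bed 0.58 [229. 302.] x' y' [ 0.5571 -0.0699]
side core 0.78 [208. 284.] x' y' [ 0.5572 -0.0037]
side core 0.53 [252. 268.] x' y' [ 0.3884 -0.0661]
side stud 0.61 [235. 319.] x' y' [ 0.5561 -0.1355]
side probe_tip 0.42 [212. 342.] x' y' [ 0.6626 -0.1523]
wrist core 0.82 [295. 277.] x' y' [ 0.5569 -0.0086]
[0.5509 0.0825 0.0611] [ 0.6459  0.7634  0.0013 -0.0015] [ 0.1466  0.4896 -0.1217  0.9595  0.004   1.5511] 8.4 [-4.9025  5.7134  5.8057]
```

View pics/scene2c.png

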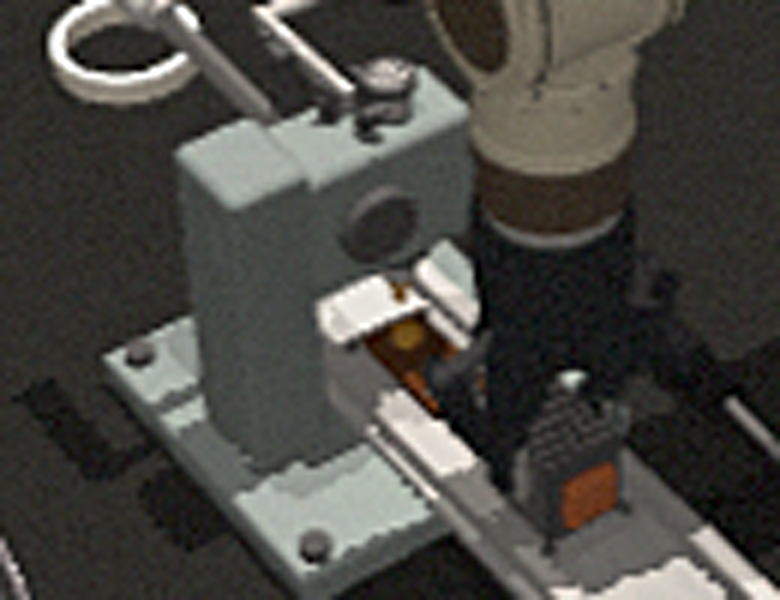

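View pics/wrist2.png

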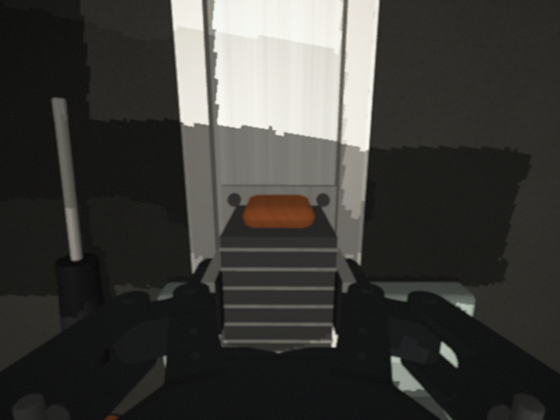

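```bash
cat > p.py <<'E'
from h import *
im,d,K,M=cam("scene"); a=.165;c,s=np.cos(a),np.sin(a)
u0,v0=173,185
def L(px,z):
    q=atz(px,K,M,z); return np.round([q[0]*c+q[1]*s,-q[0]*s+q[1]*c],4)
for t in((400,296),(400,302)): print("tip",L([v0+t[1]/6-.5,u0+t[0]/6-.5],.067))
for t in((407,330),(406,334)): print("stud",L([v0+t[1]/6-.5,u0+t[0]/6-.5],.049))
# where the expected points fall in the crop
for y in(-.1437,-.139):
  for z in(.067,.049):
    X=[.5566*c-y*s,.5566*s+y*c,z,1]; p=K@(np.linalg.inv(M)[:3]@X); print(y,z,(p[0]/p[2]-u0+.5)*6,(p[1]/p[2]-v0+.5)*6)
E
python3 p.py
```

```text
tip [ 0.5541 -0.1446]
tip [ 0.5566 -0.1409]
stud [ 0.5554 -0.1373]
stud [ 0.5575 -0.1352]
-0.1437 0.067 396.936160492269 298.98739896581003
-0.1437 0.049 398.21614320794225 324.2345192980589
-0.139 0.067 402.01597281255835 303.95592866223893
-0.139 0.049 403.257651937641 329.2139423665805
```

Request:
servo_tool(
  commands=[
    [40, -2.5, 0, 0, 0],
    [40, -2.5, 0, 0, 0],
    [40, 0, 0, 0, 0],
    [40, 0, 0, 0, 0],
  ],
)

```text
clock: 8.95
eef_pos: [0.5518, 0.0778, 0.0611]
tool_rot: [0.646, 0.763, 0.001, -0.002]
ft_force: [-3.7, 6.9, 4.0]
grip_width: 0.0434
grasp_force: 63.8
```

```bash
python3 b.py 3|grep -v wrist
```

```text
crop centre 238 235
scene bed 0.93 [241. 237.] x' y' [ 0.5563 -0.1538]
scene core 0.62 [257. 261.] x' y' [ 0.5693 -0.0077]
scene stud 0.79 [238. 241.] x' y' [ 0.5493 -0.1431]
crop centre 321 233
side bed 0.69 [238. 321.] x' y' [ 0.5624 -0.1379]
side core 0.76 [209. 286.] x' y' [ 0.5558 -0.0105]
side stud 0.84 [234. 322.] x' y' [ 0.5631 -0.1426]
side probe_tip 0.25 [233. 321.] x' y' [ 0.5515 -0.1433]
[0.5517 0.0778 0.0611] [ 0.6458  0.7635  0.0014 -0.0016] [ 0.1378  0.4898 -0.1214  0.9597  0.0043  1.542 ] 9.7 [-4.0109  6.1972  5.3656]
```

View pics/scene3c.png

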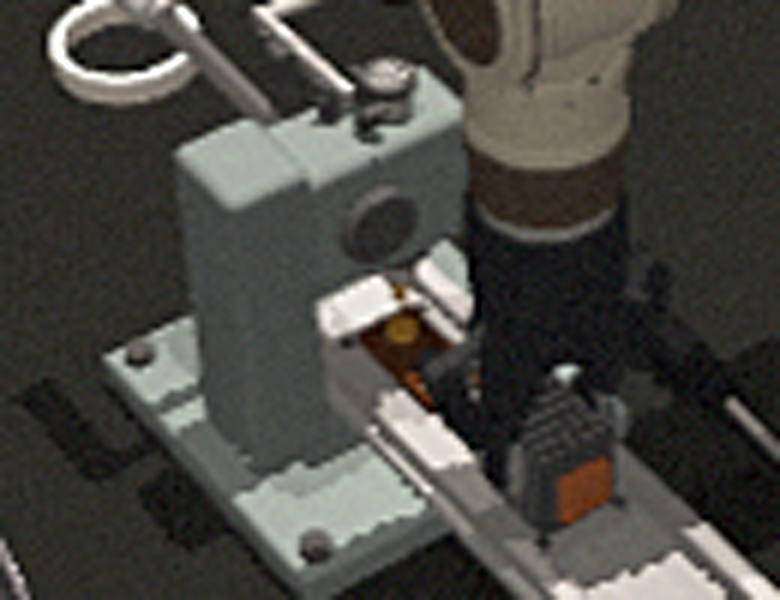

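View pics/side3c.png

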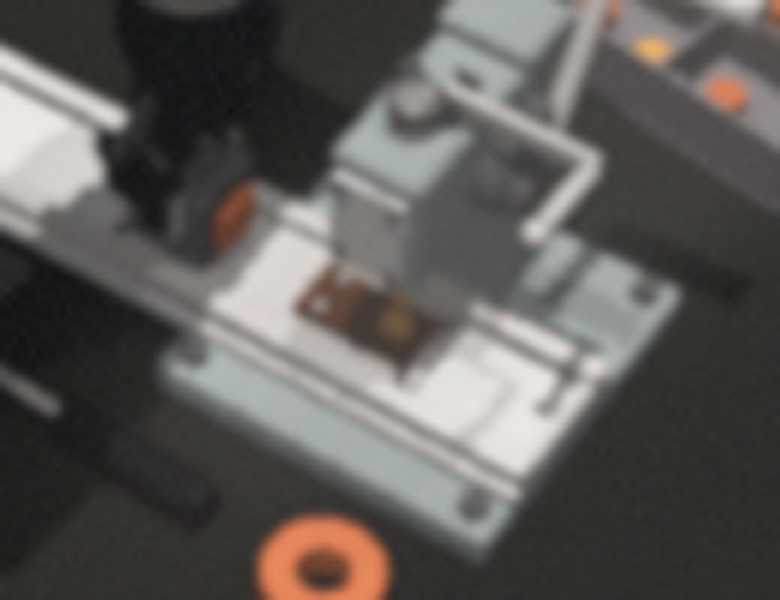

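```bash
cat > c.py <<'E'
from h import *
np.set_printoptions(precision=4,suppress=True)
a=.165;c,s=np.cos(a),np.sin(a)
for n in("scene","side"):
    im,d,K,M=cam(n); W=np.linalg.inv(M)
    def pr(x,y,z):
        p=K@(W[:3]@[x*c-y*s,x*s+y*c,z,1]); return p[:2]/p[2]
    def L(u,v,z):
        q=atz([v,u],K,M,z); return np.array([q[0]*c+q[1]*s,-q[0]*s+q[1]*c])
    u,v=pr(.5566,-.1437,.049); print(n,"expected stud px",u,v,"tip",pr(.5566,-.1437,.067), "guide left end top corners",pr(.5136,.1563,.042),pr(.5996,.1563,.042))
    r0,c0=int(v)-6,int(u)-7; I=im[r0:r0+13,c0:c0+15].astype(int)
    y=np.minimum(I[:,:,0],I[:,:,1])-I[:,:,2]; print(r0,c0); print(y)
    for l in("stud",):
        for m in viewer.masks_of(n,l)[:2]:
            rr,cc=np.nonzero(m["mask"]); print(l,m["p"],len(rr),rr.mean(),cc.mean(),L(cc.mean(),rr.mean(),.049))
E
python3 c.py
```

```text
scene expected stud px 238.8693572013237 238.53908654967648 tip [238.656  234.3312] guide left end top corners [311.972  293.4837] [287.939  308.4231]
232 231
[[ 7  8  7  4  5  4  5 32 25 28 20  2  4 10  6]
 [10  8  7  6  6  5 13 16 59 23 15  2  3  4 10]
 [ 5  6  5  7  6  6 11 18 38 19 12  6  4  4  7]
 [ 7  4  6  8  6  3  5 11 21 14 12  5  6  5  5]
 [ 3  7  7  6  5  4  3  9  9  3  7 10  4  4  7]
 [ 7  6  6  6  9  9  6  3 10 25 13  8  6 10  7]
 [11  6  5 11 12  4 14 46 51 58 41 18 10  7  8]
 [ 8  9 13  7  6  5 31 57 52 51 42 38  8  2  3]
 [ 3  8  3  6 11  2 30 50 49 53 50 27 13 16  5]
 [ 4  1 16  7 10  6 18 46 65 58 58  6  4 14 12]
 [ 3  5  3 17 22 11 19 15 19 20 20 15 10 19 10]
 [ 2  3  5  3 17  9 13 17  9 17 14 14 -3 -7 -4]
 [ 5  0  2  4  7 12  0 10  6  7  7  6 -4 -5  0]]
stud 0.84 634 257.14668769716087 257.7160883280757 [ 0.5566 -0.0427]
side expected stud px 321.6460750966253 235.68408291088883 tip [321.9276 231.9025] guide left end top corners [236.6562 204.3004] [252.8868 188.9137]
229 314
[[ 8  7  6  3  3  1  2  2  2  1  0  0  2  2  2]
 [ 9 11 10  6  4  3  2  4  4  5  1  1  2  2  2]
 [11 11  9  7  4  5  5  8 10  8  3  1  1  2  1]
 [11  9  6  5  5  4  7 13 16 13  6  2  2  2  1]
 [11  7  5  5  5  7  8 13 17 14  7  2  3  2  2]
 [ 6  6  4  5  5  7 10 16 17 13  8  4  4  2  2]
 [ 5  4  4  4  6 12 17 21 21 19 13  7  5  3  3]
 [ 4  5  4  5  7 14 20 23 23 22 16  8  6  4  4]
 [ 6  5  4  5  7 13 19 23 23 23 16  9  5  5  3]
 [ 5  4  4  5  5 10 14 18 20 17 12  6  6  3  3]
 [ 3  4  5  3  5  6  9 13 14 10  7  5  4  4  2]
 [ 3  3  3  4  3  5  5  7  8  6  6  4  3  2  2]
 [ 3  3  4  4  5  3  6  4  5  4  5  4  4  2  2]]
stud 0.88 898 229.11804008908686 305.15590200445433 [ 0.5493 -0.0877]
```

Request:
servo_tool(
  commands=[
    [40, 2, 0, 0, 0],
    [40, 0, 0, 0, 0],
    [85, 0, 0, 0, 0],
    [85, 0, 0, 0, 0],
    [85, 0, 0, 0, 0],
    [85, 0, 0, 0, 0],
    [85, 0, 0, -10, 0],
    [85, 0, 0, -30, 0],
    [85, 0, 0, -40, 0],
    [85, 0, 0, -40, 0],
    [85, 0, 0, -40, 0],
    [85, 0, 0, -40, 0],
    [85, 0, 0, -40, 0],
    [85, 0, 0, -40, 0],
    [85, -28, 0, -40, 0],
    [85, -28, 0, -40, 0],
    [85, -28, 0, 0, 0],
    [85, 0, 0, 0, 0],
  ],
)

```text
clock: 12.15
eef_pos: [0.5659, -0.0071, 0.4213]
tool_rot: [0.648, 0.762, 0.001, 0.001]
ft_force: [-0.2, -0.5, -0.2]
grip_width: 0.085
grasp_force: 0.0
```

```bash
cat > w2.py <<'E'
from h import *
import sys
np.set_printoptions(precision=4,suppress=True)
a=.165;c,s=np.cos(a),np.sin(a); O=np.array([.5566,-.1437])
Z=dict(bed=.03,core=.085,stud=.049,catch_hinge=.205,catch_pin=float(sys.argv[2]),lever_pivot=.155,handle=float(sys.argv[3]))
f=lambda q:None if q is None else np.round(np.r_[np.array([q[0]*c+q[1]*s,-q[0]*s+q[1]*c])-O,q[2]]*1000,1)
im,d,K,M=cam("wrist"); save(im,sys.argv[1])
for l in Z:
    for r in viewer.spot_point("wrist",l)[:2]:
        if r["p"]>.2: print(l,round(r["p"],2),np.round(r["pixel"]),f(atz(r["pixel"],K,M,Z[l])),f(atd(r["pixel"],d,K,M)))
o=status.get_obs();print("TCP press mm",f(o["eef_pos"]),o["tool_rot"],o["joint_pos"],o["clock"],o["ft_force"])
E
python3 w2.py w4.png .205 .268; python3 b.py 4 | grep -E "core|stud"
```

```text
bed 0.54 [198. 278.] [  1.5 -11.6  30. ] [  1.4  24.1 186. ]
core 0.67 [112. 274.] [ -3.6 127.3  85. ] [ -3.6 127.3  86.3]
stud 0.83 [195. 278.] [ 1.8 -1.4 49. ] [  1.6  24.8 169.3]
stud 0.55 [108. 276.] [ -0.4 136.   49. ] [ -0.3 134.   86.4]
catch_hinge 0.7 [232. 294.] [ 20.2 -12.  205. ] [ 19.8  -9.4 212.7]
catch_hinge 0.62 [150. 275.] [ -2.1  83.  205. ] [-3.5 70.5 36.5]
catch_pin 0.96 [291. 272.] [ -6.  -89.8 205. ] [ -5.9 -86.4 211. ]
catch_pin 0.51 [234. 298.] [ 24.9 -14.  205. ] [ 24.6 -12.2 210.1]
lever_pivot 0.7 [248. 300.] [ 30.9 -52.2 155. ] [ 29.3 -43.6 176.4]
lever_pivot 0.36 [352. 266.] [ -16.9 -218.9  155. ] [ -2.   53.9 489.4]
handle 0.91 [318. 367.] [ 94.2 -86.4 268. ] [ 90.8 -79.2 278.6]
TCP press mm [  0.5  46.1 420.2] [ 0.6464  0.763  -0.0001 -0.0002] [-0.0084  0.4043  0.703   1.87    0.0001  1.3972] 12.55 [0.8867 0.0688 0.0548]
scene core 0.79 [254. 260.] x' y' [ 0.5638 -0.0197]
scene stud 0.59 [239. 240.] x' y' [ 0.557  -0.1397]
side core 0.69 [211. 286.] x' y' [ 0.5504 -0.0124]
side core 0.21 [190. 196.] x' y' [0.4569 0.2753]
side stud 0.81 [234. 322.] x' y' [ 0.5644 -0.1396]
wrist core 0.97 [112. 278.] x' y' [ 0.5584 -0.0136]
wrist stud 0.79 [200. 275.] x' y' [ 0.5532 -0.1523]
```

View pics/w4.png

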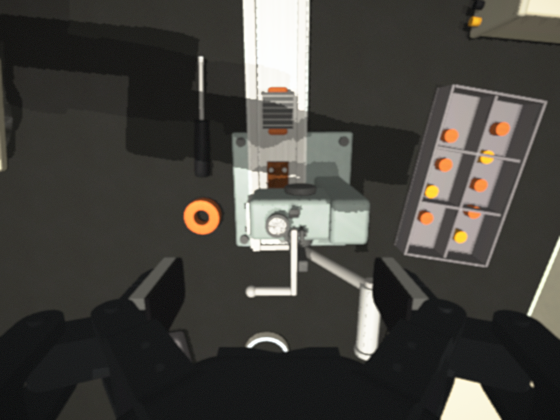

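Request:
servo_tool(
  commands=[
    [50, 0, 0, 0, -0.1745],
    [50, 0, 0, 0, -0.1745],
    [50, 0, 0, 0, -0.1745],
    [50, 0, 0, 0, -0.1745],
    [50, 0, 0, 0, -0.1745],
    [50, 0, 0, 0, -0.1745],
    [50, 0, 0, 0, -0.1745],
    [50, 0, 0, 0, -0.1745],
    [50, 0, 0, 0, -0.175],
    [50, 1, -26, 0, 0],
    [50, 1, -27, 0, 0],
    [50, 1, -27, 20, 0],
    [50, 1, -27, 30, 0],
    [50, 2, -27, 30, 0],
    [50, 0, 0, 20, 0],
    [50, 0, 0, 0, 0],
  ],
)

```text
clock: 15.3
eef_pos: [0.5807, -0.1388, 0.3183]
tool_rot: [-0.082, 0.997, 0.001, -0.002]
ft_force: [-0.4, -0.6, 0.5]
grip_width: 0.0497
grasp_force: 0.0
```

```bash
python3 w2.py w5.png .205 .268
```

```text
core 0.75 [192. 462.] [  4.9 131.3  85. ] [  4.6 130.4  86.5]
stud 0.66 [187. 347.] [ 4.6  1.7 49. ] [-19.1 -26.6 176.1]
catch_hinge 0.65 [243. 369.] [ 23.2 -12.1 205. ] [ 20.4 -14.4 212.4]
catch_pin 0.98 [204. 281.] [-10.8 -86.2 205. ] [-12.1 -86.3 210.6]
lever_pivot 0.59 [230. 315.] [ 28.8 -51.3 155. ] [ 23.7 -53.2 170.3]
TCP press mm [ -5.2 -88.4 321.2] [-0.0823  0.9966 -0.0003  0.0008] [-0.2334  0.4337  0.4895  1.6249  0.     -0.3982] 15.7 [-0.0733 -0.4425  1.3024]
```

View pics/w5.png

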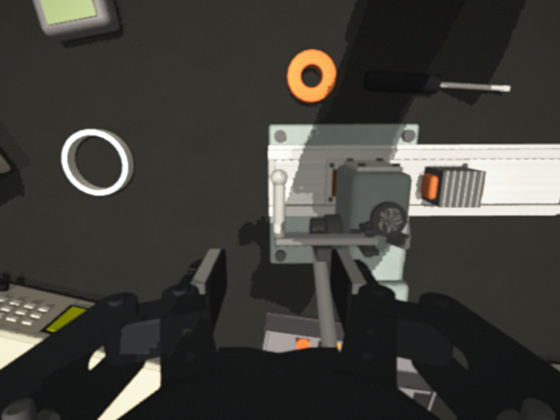

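Request:
servo_tool(
  commands=[
    [36, 3, 2, 10, 0],
    [36, 0, 0, 25, 0],
    [36, 0, 0, 25, 0],
    [36, 0, 0, 25, 0],
    [36, 0, 0, 20, 0],
    [36, 0, 0, 12, 0],
    [36, 0, 0, 8, 0],
    [36, 0, 0, 2, 0],
    [0, 0, 0, 0, 0],
    [0, 0, 0, 0, 0],
    [0, 0, 0, 0, 0],
    [0, 0, 0, 0, 0],
    [0, 0, 0, 0, 0],
  ],
)

```text
clock: 17.32
eef_pos: [0.579, -0.1383, 0.1941]
tool_rot: [-0.082, 0.997, -0.001, 0.001]
ft_force: [0.9, -4.8, 2.2]
grip_width: 0.0079
grasp_force: 58.7
```

Request:
servo_tool(
  commands=[
    [0, 0, 0.4, -7.5, 0],
    [0, 0, 1.9, -11.1, 0],
    [0, 0, 3.6, -10.6, 0],
    [0, 0, 5.2, -10, 0],
    [0, 0, 6.5, -9.1, 0],
    [0, 0, 7.9, -8, 0],
    [0, 0, 9, -6.8, 0],
    [0, 0, 0, 0, 0],
  ],
)

```text
clock: 18.32
eef_pos: [0.5737, -0.1065, 0.2597]
tool_rot: [-0.081, 0.997, -0.004, 0.002]
ft_force: [-1.3, -11.2, 8.6]
grip_width: 0.0075
grasp_force: 59.1
```

Request:
servo_tool(
  commands=[
    [0, 0, 9.2, -6, 0],
    [0, 0, 10.5, -3.8, 0],
    [0, 0, 11.1, -2.2, 0],
    [0, 0, 11.2, -0.5, 0],
    [0, 0, 11.2, 1.2, 0],
    [0, 0, 10.8, 2.8, 0],
    [0, 0, 6, 2, 0],
    [0, 0, 0, 0, 0],
  ],
)

```text
clock: 19.32
eef_pos: [0.5614, -0.0332, 0.2632]
tool_rot: [-0.083, 0.997, 0.0, 0.0]
ft_force: [-0.6, 0.6, 5.9]
grip_width: 0.0073
grasp_force: 65.0
```

Request:
servo_tool(
  commands=[
    [40, 0, 0, 0, 0],
    [40, 0, 0, 0, 0],
    [40, 0, 0, 0, 0],
    [40, 0, 2, -10, 0],
    [40, 0, 0, -25, 0],
    [40, 0, 0, -30, 0],
    [40, 0, 0, -30, 0],
    [60, 0, 0, -20, 0],
    [60, 0, 0, 0, 0.1745],
    [60, 0, 0, 0, 0.1745],
    [60, 0, 0, 0, 0.1745],
    [60, 0, 0, 0, 0.1745],
    [60, 0, 0, 0, 0.1745],
    [60, 0, 0, 0, 0.1745],
    [60, 0, 0, 0, 0.1745],
    [60, 0, 0, 0, 0.1745],
    [60, 0, 0, 0, 0.175],
    [60, 0, 0, 0, 0],
  ],
)

```text
clock: 21.58
eef_pos: [0.5611, -0.032, 0.3786]
tool_rot: [0.646, 0.763, 0.0, 0.0]
ft_force: [-0.4, -0.3, 0.1]
grip_width: 0.0598
grasp_force: 0.0
```

```bash
python3 w2.py w6.png .270 .268; python3 b.py 6 | grep -E "core|stud"
```

```text
core 0.89 [ 87. 284.] [ -0.  133.6  85. ] [ -0.1 133.4  86.9]
stud 0.96 [187. 283.] [-0.  -3.5 49. ] [ -2.5  23.7 191.2]
catch_hinge 0.57 [226. 307.] [ 21.9 -14.9 205. ] [ 19.5  -6.9 229.7]
catch_pin 0.73 [203. 279.] [ -6.8  26.1 270. ] [ -6.8  27.4 275.6]
lever_pivot 0.75 [243. 309.] [ 29.6 -52.4 155. ] [ 27.4 -44.3 176.1]
TCP press mm [ -8.5  19.9 378. ] [ 0.6466  0.7628  0.     -0.    ] [-0.0572  0.368   0.5374  1.7402  0.      1.3491] 21.975 [0.2075 0.2209 0.1102]
scene core 0.75 [257. 263.] x' y' [ 0.5642 -0.0068]
scene stud 0.77 [237. 240.] x' y' [ 0.5518 -0.1466]
side core 0.86 [208. 288.] x' y' [ 0.5624 -0.0119]
side core 0.67 [235. 323.] x' y' [ 0.5347 -0.1591]
side stud 0.65 [235. 325.] x' y' [ 0.5633 -0.1512]
side stud 0.51 [209. 286.] x' y' [0.5853 0.0094]
wrist core 0.85 [ 89. 282.] x' y' [ 0.5542 -0.0126]
wrist core 0.52 [226. 304.] x' y' [ 0.5853 -0.1972]
wrist stud 0.68 [186. 285.] x' y' [ 0.5596 -0.1463]
```

View pics/w6.png

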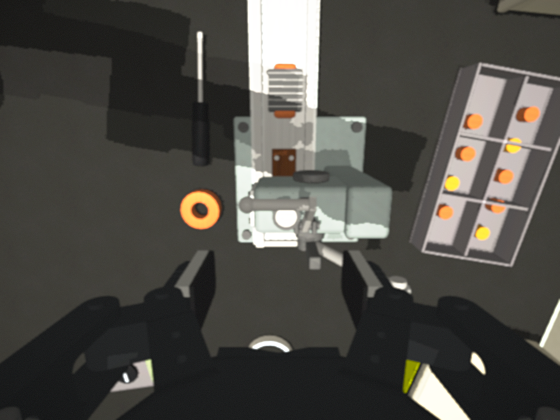

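Request:
servo_tool(
  commands=[
    [60, -18, 17, 0, 0],
    [60, -18, 17, 0, 0],
    [60, -19, 17, 0, 0],
    [60, -19, 17, 0, 0],
    [60, -19, 17, 0, 0],
    [60, -19, 17, 20, 0],
    [60, 0, 0, 25, 0],
    [60, 0, 0, 0, 0],
  ],
)

```text
clock: 23.72
eef_pos: [0.6787, -0.1259, 0.3289]
tool_rot: [0.647, 0.763, -0.002, -0.004]
ft_force: [0.5, 0.1, 0.1]
grip_width: 0.0599
grasp_force: 0.0
```

```bash
python3 w2.py w7.png .270 .268 | grep -E "handle|TCP"; python3 - <<'E'
from h import *
import sys
a=.165;c,s=np.cos(a),np.sin(a); O=np.array([.5566,-.1437])
for n in("scene","side"):
    im,d,K,M=cam(n); m=viewer.masks_of(n,"handle")
    if not m: continue
    vv,uu=np.nonzero(m[0]["mask"]&(d>0)); P=np.stack([uu,vv,np.ones_like(uu)])*d[vv,uu]; X=(M[:3,:3]@np.linalg.inv(K)@P).T+M[:3,3]
    L=np.c_[X[:,0]*c+X[:,1]*s-O[0],-X[:,0]*s+X[:,1]*c-O[1],X[:,2]]*1000
    g=L[(L[:,1]<-62)&(L[:,1]>-118)&(L[:,2]>240)&(L[:,2]<300)]; print(n,len(g),np.percentile(g,[5,50,95],axis=0).round() if len(g) else "")
E
```

```text
handle 0.71 [219. 281.] [ 94.4 -84.9 268. ] [ 94.4 -81.5 279.4]
TCP press mm [ 93.8 -92.1 334.6] [0.6467 0.7627 0.0007 0.0013] [-0.1829  0.6936  0.9619  1.8361 -0.      1.2236] 24.125 [-0.5319 -0.241  -0.165 ]
scene 94 [[  87. -114.  267.]
 [  98.  -92.  275.]
 [ 103.  -66.  279.]]
side 139 [[  81. -115.  264.]
 [  87.  -90.  274.]
 [  96.  -65.  280.]]
```

Request:
servo_tool(
  commands=[
    [60, 0, 0, 15, 0],
    [60, 0, 0, 20, 0],
    [60, 0, 0, 20, 0],
    [60, 0, 0, 15, 0],
    [60, 0, 0, 7, 0],
    [60, 0, 0, 0, 0],
    [15, 0, 0, 0, 0],
    [15, 0, 0, 0, 0],
    [15, 0, 0, 0, 0],
    [15, 0, 0, 0, 0],
    [15, 0, 0, 0, 0],
  ],
)

```text
clock: 25.7
eef_pos: [0.6808, -0.1259, 0.2569]
tool_rot: [0.647, 0.763, 0.001, 0.001]
ft_force: [3.7, 0.5, 4.1]
grip_width: 0.02
grasp_force: 58.7
```

Request:
servo_tool(
  commands=[
    [15, 0, -8, -4.2, 0],
    [15, 0, -12, -5.1, 0],
    [15, 0, -12.4, -3.8, 0],
    [15, 0, -12.7, -2.6, 0],
    [15, 0, -12.9, -1.3, 0],
    [15, 0, -13, 0, 0],
    [15, 0, 0, 0, 0],
  ],
)

```text
clock: 26.58
eef_pos: [0.6139, -0.1373, 0.2796]
tool_rot: [0.647, 0.763, 0.005, 0.007]
ft_force: [5.7, 2.0, 17.2]
grip_width: 0.0203
grasp_force: 59.0
```

Request:
servo_tool(
  commands=[
    [15, 0, -12.9, -1.2, 0],
    [15, 0, -12.7, 1.1, 0],
    [15, 0, -12.4, 3.3, 0],
    [15, 0, -12, 4.8, 0],
    [15, 0, -11.4, 6.2, 0],
    [15, 0, -10.7, 7.3, 0],
    [15, 0, 0, 0, 0],
  ],
)

```text
clock: 27.45
eef_pos: [0.5417, -0.1494, 0.2541]
tool_rot: [0.647, 0.763, 0.003, 0.004]
ft_force: [6.7, 0.3, 6.8]
grip_width: 0.0198
grasp_force: 64.2
```

```bash
python3 w2.py w8.png .270 .254 | grep -E "TCP"
```

```text
TCP press mm [-46.7 -92.7 254.2] [0.6467 0.7628 0.0026 0.0037] [-0.2699  0.3529  0.1979  1.4068  0.0016  1.1365] 27.85 [5.6316 1.0772 8.0295]
```

Request:
servo_tool(
  commands=[
    [15, 0, -5, 4.5, 0],
    [15, 0, -4, 3.8, 0],
    [15, 0, -2, 2, 0],
    [15, 0, 0, 0, 0],
    [15, 0, 0, 0, 0],
  ],
)

```text
clock: 28.48
eef_pos: [0.5347, -0.1507, 0.2479]
tool_rot: [0.646, 0.763, 0.006, 0.008]
ft_force: [8.7, 3.5, 16.8]
grip_width: 0.0198
grasp_force: 66.4
```

```bash
python3 w2.py w9.png .270 .254 | grep -E "TCP"
```

```text
TCP press mm [-53.9 -92.8 247.9] [0.6463 0.7631 0.0063 0.008 ] [-0.2773  0.3328  0.1527  1.3708  0.0049  1.1281] 28.875 [ 9.2433  2.5823 19.1857]
```

Request:
servo_tool(
  commands=[
    [15, 0, -2, 2, 0],
    [15, 0, -1, 1, 0],
    [15, 0, 0, 0, 0],
    [15, 0, 0, 0, 0],
  ],
)

```text
clock: 29.38
eef_pos: [0.5347, -0.1507, 0.2478]
tool_rot: [0.646, 0.763, 0.009, 0.011]
ft_force: [12.2, 6.6, 26.2]
grip_width: 0.0202
grasp_force: 67.2
```

```bash
python3 w2.py w10.png .270 .254 | grep -E "TCP|catch_pin"; python3 c.py
```

```text
TCP press mm [-54.  -92.8 247.8] [0.6459 0.7633 0.0091 0.0112] [-0.2788  0.3263  0.143   1.3596  0.0073  1.1259] 29.775 [12.2549  6.2315 26.4071]
scene expected stud px 238.8693572013237 238.53908654967648 tip [238.656  234.3312] guide left end top corners [311.972  293.4837] [287.939  308.4231]
232 231
[[-2  3 -1  4  3 10  4  7  3 -1  5  5  6  0  2]
 [ 7 -2  5  3  1  1  5  4  4  8  5  1  0  2  3]
 [ 6  6  2  2  1  4  5  4  8  4  3  4  3  3  6]
 [ 4  5  7  6  0  5  5  3  4  2 -1  3  1  2  0]
 [ 7  5  2  3  4  3  8  3  7  3  1  2  1  3  6]
 [ 3  6  1  1  6 -3 -1  0 -5 -3  1 -1 13  3  0]
 [ 2  4  6  5 11  5 14 32 33 35 30 17 16  2  4]
 [ 4  4  0  3  3 10 37 58 51 54 52 41 11  2 15]
 [ 2  6 13 18  4 21 30 55 46 63 53 30  4 10 14]
 [ 4  3 16 12 17 11 30 43 54 50 50 20  4 15  8]
 [ 1  3  5 15  5 16 11 23 20 27 17 13 19 14 16]
 [ 7  4  7 -1 17 13  7  8  8 14 12 24  9  0 17]
 [ 3  4  3  5  1 16 14 18 10 11 10 14  4  7 15]]
stud 0.29 214 243.7196261682243 286.5 [ 0.4511 -0.0362]
side expected stud px 321.6460750966253 235.68408291088883 tip [321.9276 231.9025] guide left end top corners [236.6562 204.3004] [252.8868 188.9137]
229 314
[[ 7  6  5  4  1  2  1  2  2  0  0  0  2  2  1]
 [ 8  9  6  4  3  2  2  2  1  1  0  1  0  2  2]
 [12 13 10  4  3  2  2  2  2  2  1  2  2  1  2]
 [12 10  6  6  4  1  2  0  1  1  2  1  2  1  2]
 [11 11  5  4  4  3  1  1  2  3  1  1  2  1  0]
 [ 8  7  6  7  4  3  1  3  1  1  2  3  2  2  2]
 [ 8  5  6  4  5  7  6  3  3  4  4  4  4  3  2]
 [ 6  4  3  7  8 12 13 11  9 10 10  7  5  5  5]
 [ 6  3  5  6  9 13 21 21 19 18 16 10  6  5  4]
 [ 5  5  4  6  7 12 19 23 22 19 13  9  5  4  3]
 [ 5  5  5  4  5  9 14 17 15 12  9  7  4  3  3]
 [ 1  4  4  4  6  6  6  8  8  7  8  3  4  2  1]
 [ 3  4  5  4  3  4  5  4  5  4  6  3  3  2  3]]
stud 0.64 1031 226.4034917555771 300.47235693501455 [ 0.5501 -0.0696]
stud 0.58 2151 370.5536959553696 376.5718270571827 [ 0.2672 -0.4935]
```

```bash
python3 -c "
from workcell import bot
print(bot.job_done())"
```

```text
the job is handed in; nothing more can be done
None
```

I centred the stud under the probe to within about 1 mm with the catch still closed, flipped the catch back onto its stop, pulled the lever to its stop and handed the job in still holding it (about 30 s of the 72 s used, about 30 N at the wrist); the verdict was not reported.

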